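# Hook the trapped key out of a chair-frame welding jig

## Robot

A 6-joint arm with a two-finger parallel gripper is mounted at the origin on the work surface. World frame = base frame: x ahead of the robot, y to its left, z up, the work surface at z = 0. Lengths are in m, angles in rad, forces in N, time in s.
With the tool pointing down it reaches from about 0.35 to 0.85 m from the base axis. Payload 8.1 kg.
Tool frame: the origin (TCP) lies between the finger pads; the fingertips stand 25 mm ahead of it and the grasp point (between the pads) lies 6 mm ahead of it (robot.tip_extent is the distance from the TCP to the fingertips, in m); z points along the fingers, y is the direction in which the jaws open and shut (so a half turn about z gives the same grasp; the last joint's range is limited). The gripper opens to 93 mm and grips with 3 to 60 N. Pads are 15 mm wide; open, the fingers measure 128 mm over their backs; the gripper's body (75 mm by 188 mm) begins 65 mm behind the grasp point.
Start: joints at [-1.428, 0.13, 1.488, -0, 1.523, -0.085], TCP at [0.136, -0.584, 0.244] pointing down, gripper open.
Joint ranges: [-2.96, 2.96], [-0.89, 2.26], [0.02, 2.5], [-1.34, 4.48], [0, 2.73], [-2.66, 2.66]. Speed limits (rad/s): [2.39, 2.39, 2.79, 3.14, 3.14, 3.14].

## Interface

Orientations are given as a rotation vector (axis times angle).
In Python, from plant import robot gives the robot as it stands.
- The arm moves only by the tool drive_tool, never from a script. Its argument "increments" is a list of rows, each a list of 7 numbers: the closure, from 0 (fully open) to 1 (shut), then the shift along the world's x, y, z in units of 25 mm (1.0 is 25 mm), then the turn, a rotation vector about the world's x, y, z in rad. In form: [[gripper, dx, dy, dz, rx, ry, rz], ...]. A call has 1 to 20 rows; each row is the pose to reach, as a shift and turn from the pose commanded when the call began; what a row does not reach only later rows make up. A row lasts 1/12 s, in which the tool goes at most 41.7 mm and 7.16 degrees, less where a joint would pass 70% of its speed; a pose out of reach is approached as far as the arm can. A call with a gripper value outside its range is refused whole. The fingers move at their own pace and stop on an object; "squeeze" is the grip in N (left out, the last holds). Time passes only in rows, so rows that repeat a pose let the fingers close. It gives the time, the measured TCP pose, the force and the opening at its end, in the units of the state.
- robot.read_state(): the state, without advancing time (a new reading comes with each control period).
- robot.read_camera(name): name is "scene" or "top" or "wrist"; returns a dict with "image" (384x512x3 uint8, red, green, blue), "fx", "fy", "cx", "cy" (pixels), "T" (4x4, takes a point from camera to world coordinates); the wrist camera has in their place "mount" (4x4, takes a point from camera to tool coordinates, whose origin is the TCP and whose axes are the flange's). Camera axes: x right, y down, z forward; pixel columns grow to the right and rows downward; lengths in m; the calibration is good to about 2 mm. A picture is of the moment at which its call begins: read the wrist's pose just before it. There is no depth.
- robot.close_job(): hands the job in, once; it reports no verdict.
The state is a dict: "t": time; "q": joint angles; "dq": joint speeds; "joint_torque": joint torques, N m; "tool_pos": TCP position; "orientation": TCP orientation; "force": force on the tool from outside, world axes, zero at the start; "wrist_torque": the same for the moment, N m; "opening": finger opening in m.
Only numpy, scipy, OpenCV 4.12 (cv2) and the standard library are available. Lean on these libraries where they do the work, as an engineer would, in place of code of your own. Each camera call takes 0.05 s, during which the arm holds its last target.

## Task

Take the hooked pick from its stand, reach its toe down into the narrow slot of the welding jig behind the trapped steel key, and drag the key all the way out of the block along the run-out until its nose is pulled up snug against the stop screw: a definite but gentle pull, never forced. Move the key only with the pick, keep the pick upright, do not lean hard on the jig, leave the key lying in the run-out clear of the slotted block, hang the pick back upright in its stand, and leave everything else on the bench where it is.

Things in the scene. Friction and masses are not known exactly. Their poses are not given: they have to be found in the camera images.
- jig: Fixed steel jig. Origin: on the bench, on the slot's centre line; x along the slot from run-out to closed end, z up. Base plate x -160 to 130 mm, 90 mm wide; its top, z = 12 mm, is the floor of slot and run-out. Slotted block: x -20 to 130 mm, 65 mm wide, top z = 38 mm; its slot is 15 mm wide, open above and at x = -20 mm, closed by a wall at x = 118 mm.
- runout (a point): Middle of the run-out's floor, at x = -89, y = 0, z = 12 mm of the jig (axes as the jig): the slot's 15 mm wide channel carried on in front of the block, x -158 to -20 mm of the jig, between low rails 8 mm thick and 12 mm high, open above.
- pad (a point): At x = 35, y = 6, z = 21 mm of the jig: small sprung brass pad in the slot's +y wall that pushes about 4 N sideways on the key. Dragging the key past it takes roughly 1 to 3 N; beyond it the key slides freely (under 1.5 N).
- stop: Fixed steel end plate 12 x 50 x 34 mm at the run-out's open end, axes as the jig; origin bottom centre, at x = -166 mm of the jig. A rigid stop screw, 9 mm thick, 20 mm up, sticks through it towards the slot. Its length is set anew each time and not measured: its end is between x = -140 and -100 mm of the jig and must be felt for: 2 N seats the key, 8 N forces it.
- key: Loose steel key, 0.08 to 0.15 kg, on the slot floor: bar 60 x 12 x 18 mm. Origin: centre of its underside, 25 to 45 mm along the jig's x at the start. Its x runs as the jig's: nose at -30 mm, rear face at 30 mm. Behind the rear face a tab at the top, x 30 to 41 mm, z 12 to 18 mm, 12 mm wide, leaves a 12 mm high gap under it for the pick's toe.
- pick: Loose hooked pick, 0.13 kg, hanging upright. Origin: on the shaft's axis, level with the toe's underside. Shaft 6 mm thick, z 0 to 38 mm; at its foot a toe 6 mm wide and high points to -x and ends at x = -17 mm. Flange 44 x 34 mm, z 34 to 38 mm. Wooden handle above: 40 mm along x, 16 mm along y, z 38 to 78 mm; grip it across the 16 mm, firmly, near z = 62 mm.
- stand: Fixed steel stand. Origin bottom centre; base 110 x 110 mm. Two rails along x, 70 mm long, 20 mm wide, tops at z = 61 mm, with a 16 mm gap between them, open above. The pick hangs with shaft and toe down in the gap, toe along the gap towards -x, flange on both rails: its origin is then at z = 27 mm of the stand, near x = y = 0.
- bush: bystander: short plain steel bush (tube) standing on end, 32 mm across, 30 mm high; origin at its underside
- spare_bar: bystander: plain steel bar 60 x 12 x 18 mm without a tail tab, lying on the bench between the jig and the stand; origin at the centre of its underside
- wrench: bystander: steel wrench lying on the bench
- hammer: bystander: hammer lying on the bench
- bracket: bystander: steel angle bracket 60 x 40 mm, 42 mm high, on the bench
- can: bystander: can, 66 mm across, 110 mm high
- offcut: bystander: square aluminium tube offcut 100 x 25 x 25 mm lying on the bench
There are look-alikes about, which are no part of the job. What is shaped like the pick but blue is not meant.

How it is judged:
By the outcome, as a careful person would: the job done as asked, in the order asked, and still so for the second after the job is handed in, with the robot touching nothing.
It also fails if it takes over 64 s, if anything falls off the work surface, if the arm or the gripper's body presses on something with over 40 N, if the wrist force passes 120 N, or if a joint passes its speed limit or range.

## Working session

There is one attempt and no reset: what is moved stays moved. The work goes in short steps, Python scripts to look and compute and a tool call to move; the robot and the scene stay as the last step left them, time stands still between calls to the robot, and variables do not carry over. Pictures are saved under pics/ and viewed, and the job is handed in when it is done.

Besides the shell and the picture viewer there is one more tool, called as a command line: name --pt "numbers of a row" for each row, then --argument value for the rest. drive_tool: Moves the arm, as the interface text tells. Its arguments: {"type":"object","properties":{"increments":{"type":"array"},"squeeze":{"type":"number"}},"required":["increments"]}

```bash
ls; mkdir -p pics; python3 - <<'E'
from plant import robot
import cv2,numpy as np
s=robot.read_state(); print(s)
for n in("scene","top","wrist"):
    c=robot.read_camera(n); cv2.imwrite(f"pics/{n}0.png",c["image"][:,:,::-1])
    np.set_printoptions(precision=4,suppress=True)
    print(n,{k:v for k,v in c.items() if k!="image"})
E
```

```text
pics
{'t': 0.0, 'q': array([-1.42841916e+00,  1.31152762e-01,  1.48925808e+00, -1.86997331e-06,
        1.52300495e+00, -8.54150725e-02]), 'dq': array([ 6.85889189e-04, -1.67354751e-03, -2.65409390e-06,  1.19708050e-03,
        9.62016385e-04, -7.45566174e-04]), 'joint_torque': array([ 1.76870184e-03, -5.59840715e+01, -4.91752839e+01,  7.68477051e-02,
        3.52830521e-02, -1.37345683e-04]), 'tool_pos': array([ 0.13543489, -0.58398254,  0.24260407]), 'orientation': array([-3.11942723e+00, -3.56835129e-01,  8.44362354e-05]), 'force': array([-0.01991602, -0.50541425,  0.40142183]), 'wrist_torque': array([-0.0195639 ,  0.04274163, -0.01040621]), 'opening': 0.0929944600045921}
scene {'fx': 490.20881218289503, 'fy': 490.20881218289503, 'cx': 255.74418290586905, 'cy': 186.3911395988289, 'T': array([[ 0.8857,  0.2639, -0.382 ,  1.2051],
       [ 0.4642, -0.5216,  0.7158, -1.1873],
       [-0.0103, -0.8113, -0.5845,  1.0096],
       [ 0.    ,  0.    ,  0.    ,  1.    ]])}
top {'fx': 348.9739969331592, 'fy': 348.9739969331592, 'cx': 258.501577216998, 'cy': 192.89719911597538, 'T': array([[-0.0066, -0.9949,  0.1007,  0.4792],
       [-0.9993,  0.0103,  0.0359, -0.0227],
       [-0.0367, -0.1004, -0.9943,  0.9298],
       [ 0.    ,  0.    ,  0.    ,  1.    ]])}
wrist {'fx': 290.60057908359113, 'fy': 290.60057908359113, 'cx': 254.09538946271968, 'cy': 189.96767268990283, 'mount': array([[-0.0013, -0.9604, -0.2787,  0.0763],
       [ 1.    , -0.0014,  0.0001,  0.0004],
       [-0.0005, -0.2787,  0.9604, -0.1401],
       [ 0.    ,  0.    ,  0.    ,  1.    ]])}
```

View pics/scene0.png

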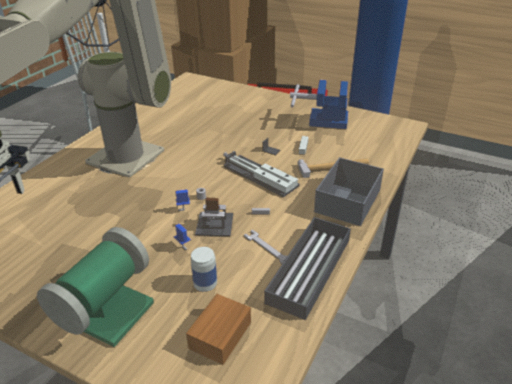

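View pics/top0.png

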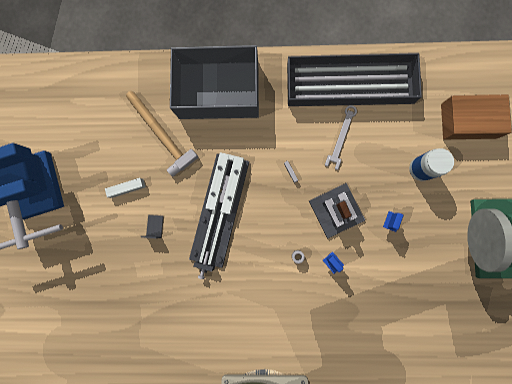

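View pics/wrist0.png

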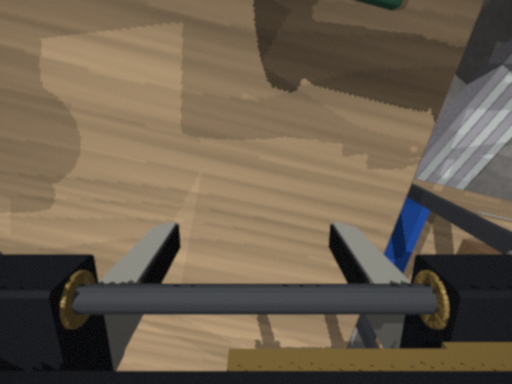

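The top view shows a brown-handled pick in the stand at about (342,210). Blue look-alikes are at (394,220) and (333,262). The jig runs from (235,155), its closed end, to (203,272), its stop. The spare bar is at (291,172). The wooden-handled pick in the stand fits the description, so I'll check it with a close crop.

```bash
python3 - <<'E'
import cv2
i=cv2.imread("pics/top0.png")
a=cv2.resize(i[170:290,280:420],None,fx=5,fy=5,interpolation=cv2.INTER_CUBIC);cv2.imwrite("pics/c1.png",a)
b=cv2.resize(i[145:285,170:270],None,fx=4.2,fy=4.2,interpolation=cv2.INTER_CUBIC);cv2.imwrite("pics/c2.png",b)
i=cv2.imread("pics/scene0.png")
a=cv2.resize(i[145:265,160:310],None,fx=5,fy=5,interpolation=cv2.INTER_CUBIC);cv2.imwrite("pics/c3.png",a)
E
```

```text
(no output)
```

View pics/c1.png

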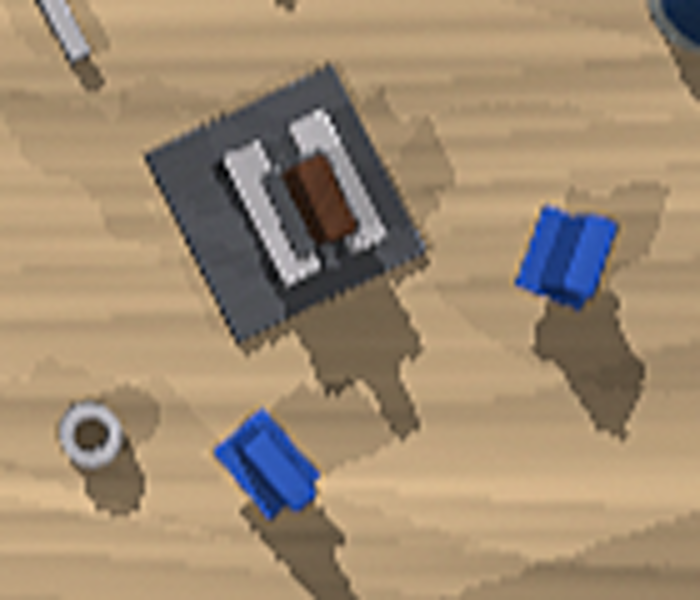

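View pics/c2.png

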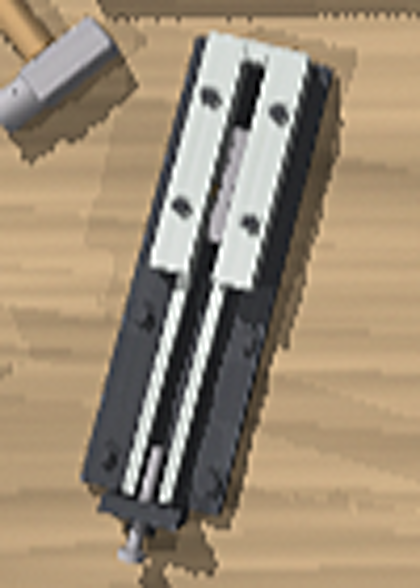

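View pics/c3.png

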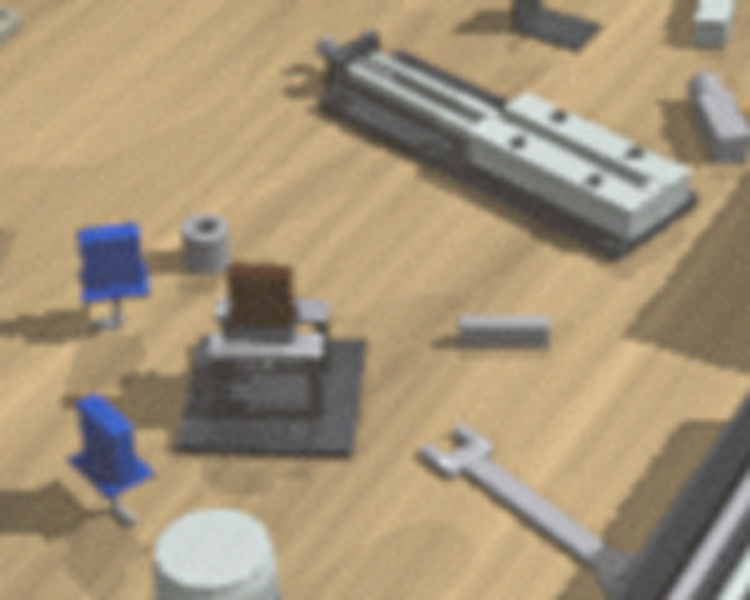

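The crop confirms it: the brown-handled pick hangs in the stand with white rails, and both blue ones stand on the bench. Next I'll measure from the top view.

```bash
cat > h.py <<'E'
import numpy as np,cv2
from scipy.spatial.transform import Rotation as R
np.set_printoptions(precision=4,suppress=True)
def ray(c,T,uv,h):
    uv=np.atleast_2d(np.array(uv,float))
    d=np.c_[(uv[:,0]-c["cx"])/c["fx"],(uv[:,1]-c["cy"])/c["fy"],np.ones(len(uv))]@T[:3,:3].T
    o=T[:3,3]; return o+d*((h-o[2])/d[:,2])[:,None]
def proj(c,T,P):
    p=(np.atleast_2d(P)-T[:3,3])@T[:3,:3]
    return np.c_[c["cx"]+c["fx"]*p[:,0]/p[:,2],c["cy"]+c["fy"]*p[:,1]/p[:,2]]
def toolT(s):
    T=np.eye(4);T[:3,:3]=R.from_rotvec(s["orientation"]).as_matrix();T[:3,3]=s["tool_pos"];return T
def wrist(robot):
    s=robot.read_state();c=robot.read_camera("wrist");return c,toolT(s)@c["mount"],s
E
python3 - <<'E'
from plant import robot
from h import *
c=robot.read_camera("top");T=c["T"]
f=lambda u,v,o,s:(u/s+o[0],v/s+o[1])
# crop c2: block top corners
for n,p,h in [("blk far -l",(205,35),.038),("blk far r",(310,58),.038),("blk near l",(150,270),.038),("blk near r",(252,290),.038),("slot closed",(253,65),.038),("key tail",(243,130),.030),("key nose",(218,240),.030),("screw tip",(157,448),.024),("railend l",(131,495),.024),("railend r",(166,500),.024)]:
    print(n,ray(c,T,[f(*p,(170,145),4.2)],h)[0])
for n,p,h in [("railA far",(245,145),.061),("railA near",(302,278),.061),("railB far",(310,115),.061),("railB near",(368,245),.061),("base1",(148,155),.005),("base2",(330,65),.005),("base3",(428,262),.005),("base4",(247,350),.005),("handle top",(330,198),.105)]:
    print(n,ray(c,T,[f(*p,(280,170),5)],h)[0])
E
```

```text
blk far -l [0.6744 0.1125 0.038 ]
blk far r [0.659  0.0471 0.038 ]
blk near l [0.5286 0.1457 0.038 ]
blk near r [0.5158 0.0829 0.038 ]
slot closed [0.6551 0.0825 0.038 ]
key tail [0.6157 0.0897 0.03  ]
key nose [0.5472 0.105  0.03  ]
screw tip [0.4199 0.143  0.024 ]
railend l [0.3915 0.1588 0.024 ]
railend r [0.3884 0.1372 0.024 ]
railA far [ 0.5502 -0.1663  0.061 ]
railA near [ 0.4843 -0.1923  0.061 ]
railB far [ 0.5648 -0.1987  0.061 ]
railB near [ 0.5002 -0.2251  0.061 ]
base1 [ 0.5499 -0.1244  0.005 ]
base2 [ 0.5968 -0.2214  0.005 ]
base3 [ 0.4925 -0.2689  0.005 ]
base4 [ 0.4474 -0.1737  0.005 ]
handle top [ 0.5213 -0.1979  0.105 ]
```

drive_tool --pt "0 4 11 0.6 0 0 0" --pt "0 4 11 0.6 0 0 0" --pt "0 4 11 0.6 0 0 0" --pt "0 4 11 0.6 0 0 0" --pt "0 4 11 0.6 0 0 0" --pt "0 4 11 0.6 0 0 0" --pt "0 4 11 0.6 0 0 0" --pt "0 15.4 15.5 -1 0 0 0.15" --pt "0 15.4 15.5 -1 0 0 0.15" --pt "0 15.4 15.5 -1 0 0 0.15" --pt "0 15.4 15.5 -1 0 0 0.15" --pt "0 15.4 15.5 -1 0 0 0.15" --pt "0 15.4 15.5 -1 0 0 0.15" --pt "0 15.4 15.5 -1 0 0 0.15" --pt "0 15.4 15.5 -1 0 0 0.15" --pt "0 15.4 15.5 -1 0 0 0.15" --pt "0 15.4 15.5 -1 0 0 0.15" --pt "0 15.4 15.5 -1 0 0 0.15"

```text
t: 1.7
tool_pos: [0.52, -0.1971, 0.2184]
orientation: [-3.085, -0.59, 0.001]
force: [-0.1, 0.6, -0.4]
opening: 0.0931
```

```bash
python3 - <<'E'
from plant import robot
from h import *
c,T,s=wrist(robot); print(s["t"],s["tool_pos"],s["orientation"],s["force"]); cv2.imwrite("pics/w1.png",c["image"][:,:,::-1])
np.savez("w1.npz",T=T)
E
```

```text
1.7 [ 0.52   -0.1971  0.2184] [-3.0854 -0.5902  0.0014] [-0.0702  0.6422 -0.4049]
```

View pics/w1.png

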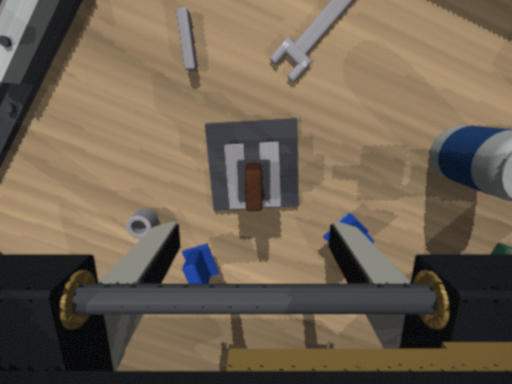

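```bash
python3 - <<'E'
import cv2
i=cv2.imread("pics/w1.png")
a=cv2.resize(i[110:220,195:310],None,fx=5,fy=5,interpolation=cv2.INTER_CUBIC);cv2.imwrite("pics/c4.png",a)
E
```

```text
(no output)
```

View pics/c4.png

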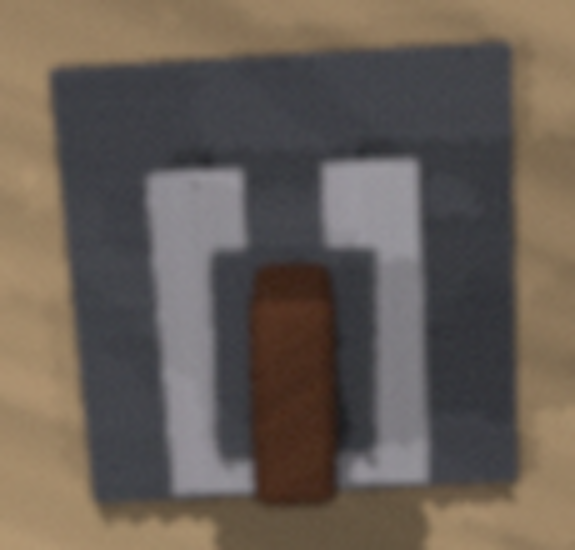

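```bash
python3 - <<'E'
from plant import robot
from h import *
c=robot.read_camera("wrist");T=np.load("w1.npz")["T"]
f=lambda u,v:(u/5+195-.4,v/5+110-.4)
def line(n,p,h):
    q=ray(c,T,[f(*x) for x in p],h); print(n,q[:,:2].round(4).tolist(),"mean",q[:,:2].mean(0))
    if len(q)>=2: d=q[0]-q[1]; print("  yaw",np.degrees(np.arctan2(d[1],d[0])),"len",np.linalg.norm(d))
line("railL out",[(147,173),(172,492)],.061)
line("railR out",[(418,160),(430,483)],.061)
line("railL in",[(243,170),(245,248)],.061)
line("railR in",[(323,163),(330,245)],.061)
line("base L",[(52,70),(95,500)],.005)
line("base R",[(510,45),(518,485)],.005)
line("flange L",[(213,252),(217,460)],.065)
line("flange R",[(372,250),(377,460)],.065)
line("handle L",[(252,300),(257,500)],.105)
line("handle R",[(328,300),(335,498)],.105)
print(toolT(robot.read_state())[:3,:3], )
E
```

```text
railL out [[0.5445, -0.1547], [0.4816, -0.1833]] mean [ 0.513 -0.169]
  yaw 24.43325501291693 len 0.06906926622952689
railR out [[0.5672, -0.205], [0.5041, -0.2345]] mean [ 0.5357 -0.2198]
  yaw 25.052432521045485 len 0.06967641421838015
railL in [[0.5522, -0.1727], [0.5374, -0.1788]] mean [ 0.5448 -0.1757]
  yaw 22.460872551546718 len 0.01606027194310589
railR in [[0.5596, -0.1873], [0.5445, -0.1949]] mean [ 0.552  -0.1911]
  yaw 26.77331734784726 len 0.016918895026735225
base L [[0.5503, -0.1227], [0.4516, -0.1681]] mean [ 0.501  -0.1454]
  yaw 24.743229595299702 len 0.1086964744020974
base R [[0.5956, -0.2215], [0.4956, -0.2681]] mean [ 0.5456 -0.2448]
  yaw 24.995656531592452 len 0.11039692038596784
flange L [[0.5349, -0.1729], [0.4934, -0.1895]] mean [ 0.5142 -0.1812]
  yaw 21.74385918866365 len 0.04476523258375867
flange R [[0.5473, -0.2029], [0.5059, -0.2211]] mean [ 0.5266 -0.212 ]
  yaw 23.755410826265653 len 0.04521083773949492
handle L [[0.5371, -0.1819], [0.5021, -0.1964]] mean [ 0.5196 -0.1891]
  yaw 22.4873447711343 len 0.037838560189314974
handle R [[0.542, -0.1945], [0.5078, -0.2097]] mean [ 0.5249 -0.2021]
  yaw 23.90506912586701 len 0.037471144407716685
[[ 0.9299  0.3679  0.0001]
 [ 0.3679 -0.9299 -0.0003]
 [-0.      0.0003 -1.    ]]
```

drive_tool --pt "0 0.05 0.045 -2 0 0 0.025" --pt "0 0.05 0.045 -3.5 0 0 0.025" --pt "0 0.05 0.045 -4.5 0 0 0.025" --pt "0 0.05 0.045 -4.9 0 0 0.025" --pt "0 0.05 0.045 -4.9 0 0 0.025" --pt "1 0.05 0.045 -4.9 0 0 0.025" --pt "1 0.05 0.045 -4.9 0 0 0.025" --pt "1 0.05 0.045 -4.9 0 0 0.025" --pt "1 0.05 0.045 -4.9 0 0 0.025" --pt "1 0.05 0.045 -4.9 0 0 0.025" --pt "1 0.05 0.045 -4.9 0 0 0.025" --pt "1 0.05 0.045 -4.9 0 0 0.025" --pt "1 0.05 0.045 -4.9 0 0 0.025" --squeeze 40

```text
t: 2.88
tool_pos: [0.5219, -0.1959, 0.0963]
orientation: [3.078, 0.629, 0.0]
force: [0.3, 0.1, -0.4]
opening: 0.0447
```

```bash
python3 - <<'E'
from plant import robot
from h import *
c,T,s=wrist(robot); print(s["t"],s["tool_pos"],s["orientation"],s["force"],s["wrist_torque"],s["opening"]); cv2.imwrite("pics/w2.png",c["image"][:,:,::-1])
E
```

```text
2.8833 [ 0.5219 -0.1959  0.0963] [3.0779 0.6286 0.0002] [ 0.348   0.1303 -0.4455] [-0.0492 -0.0192 -0.0189] 0.04467747423471239
```

View pics/w2.png

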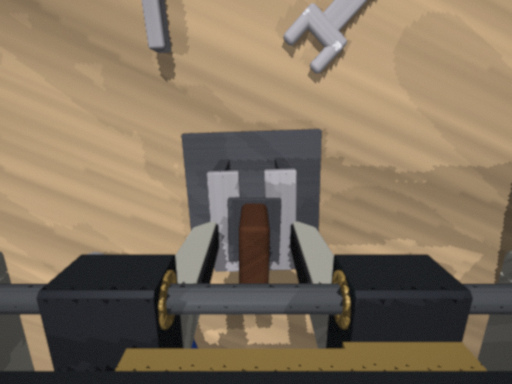

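Fingers straddle the handle evenly at about (253,240) and are still closing. I'll let them finish.

drive_tool --pt "1 0 0 0 0 0 0" --pt "1 0 0 0 0 0 0" --pt "1 0 0 0 0 0 0" --pt "1 0 0 0 0 0 0" --pt "1 0 0 0 0 0 0" --pt "1 0 0 0 0 0 0" --pt "1 0 0 0 0 0 0" --pt "1 0 0 0 0 0 0"

```text
t: 3.6
tool_pos: [0.5217, -0.1958, 0.0961]
orientation: [-3.078, -0.628, 0.0]
force: [0.8, 0.1, -1.0]
opening: 0.0156
```

drive_tool --pt "1 0 0 0 0 0 0" --pt "1 0 0 0 0 0 0" --pt "1 0 0 0.3 0 0 0" --pt "1 0 0 0.8 0 0 0" --pt "1 0 0 1.4 0 0 0" --pt "1 0 0 2.0 0 0 0" --pt "1 0 0 2.6 0 0 0" --pt "1 0 0 3.2 0 0 0" --pt "1 0 0 3.6 0 0 0" --pt "1 0 0 3.6 0 0 0" --pt "1 0 0 3.6 0 0 0"

```text
t: 4.52
tool_pos: [0.5223, -0.1962, 0.1872]
orientation: [3.077, 0.628, 0.003]
force: [-0.1, -0.1, -1.7]
opening: 0.0157
```

```bash
python3 - <<'E'
from plant import robot
from h import *
s=robot.read_state(); print(s["t"],s["tool_pos"],s["orientation"],s["force"],s["opening"])
c=robot.read_camera("scene"); i=c["image"][:,:,::-1]
cv2.imwrite("pics/s2.png",cv2.resize(i[130:270,150:330],None,fx=4,fy=4,interpolation=cv2.INTER_CUBIC))
c=robot.read_camera("top"); i=c["image"][:,:,::-1]
cv2.imwrite("pics/t2.png",cv2.resize(i[145:285,170:370],None,fx=4,fy=4,interpolation=cv2.INTER_CUBIC))
E
```

```text
4.5167 [ 0.5223 -0.1962  0.1872] [3.0768 0.6282 0.0026] [-0.1495 -0.1139 -1.6844] 0.015697012000348277
```

View pics/s2.png

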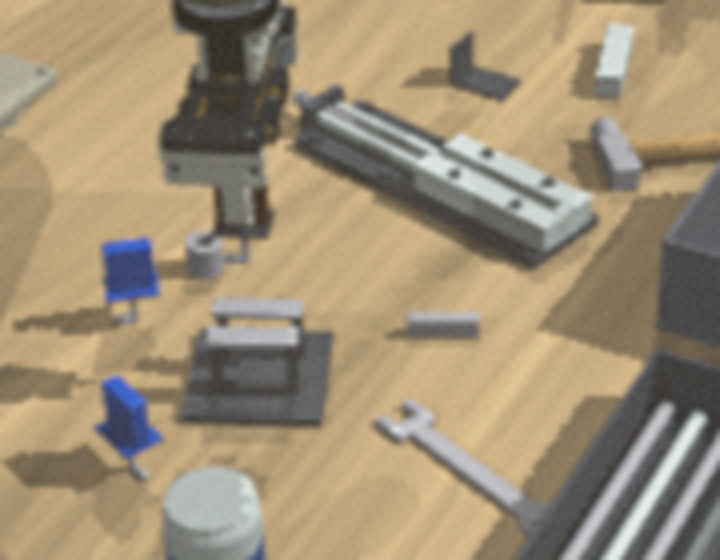

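View pics/t2.png

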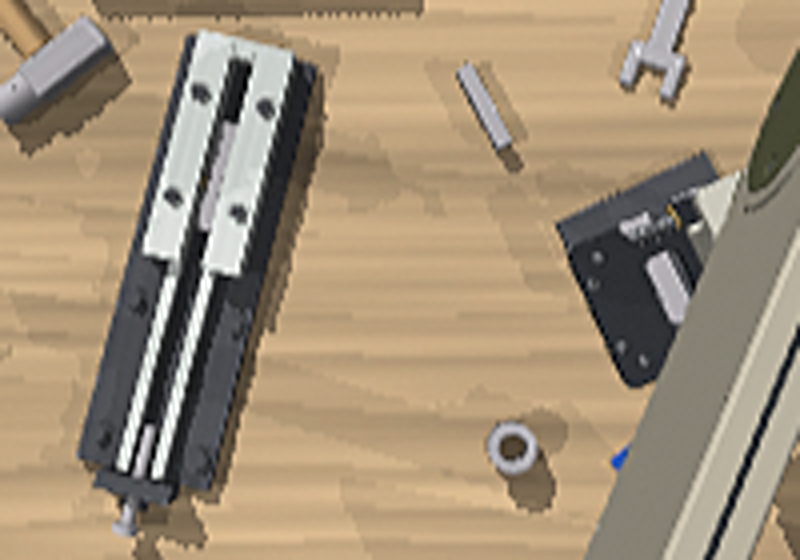

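The scene crop shows the pick held clear of the stand. The shaft is at about (245,245) and the toe runs left to (225,258), which is world −x, so the pick's yaw is +23°. Now I'll carry it over the jig.

drive_tool --pt "1 0 0.5 0.1 0 0 0" --pt "1 0 1.5 0.1 0 0 -0.05" --pt "1 0 2.7 0.1 0 0 -0.12" --pt "1 0.1 3.9 0.1 0 0 -0.19" --pt "1 0.1 5.1 0.1 0 0 -0.26" --pt "1 0.2 6.3 0.1 0 0 -0.33" --pt "1 0.2 7.5 0.1 0 0 -0.4" --pt "1 0.3 8.7 0.1 0 0 -0.47" --pt "1 0.4 9.9 0.1 0 0 -0.54" --pt "1 0.4 11 0.1 0 0 -0.6" --pt "1 0.4 11.9 0.1 0 0 -0.635" --pt "1 0.4 12.3 0.1 0 0 -0.635" --pt "1 0.4 12.3 0.1 0 0 -0.635" --pt "1 0.4 12.3 0.1 0 0 -0.635" --pt "1 0.4 12.3 0.1 0 0 -0.635"

```text
t: 5.87
tool_pos: [0.5315, 0.1108, 0.1882]
orientation: [3.12, -0.363, -0.001]
force: [-0.6, -0.8, -1.4]
opening: 0.0156
```

```bash
python3 - <<'E'
from plant import robot
from h import *
c,T,s=wrist(robot); print(s["t"],s["tool_pos"],s["orientation"],s["force"],s["wrist_torque"],s["opening"]); cv2.imwrite("pics/w3.png",c["image"][:,:,::-1])
np.savez("w3.npz",T=T); i=c["image"][:,:,::-1]
cv2.imwrite("pics/w3c.png",cv2.resize(i[0:260,130:380],None,fx=2.3,fy=2.3,interpolation=cv2.INTER_CUBIC))
E
```

```text
5.8667 [0.5315 0.1108 0.1882] [ 3.1199 -0.3632 -0.0011] [-0.6218 -0.8353 -1.4134] [0.0607 0.043  0.0383] 0.01564162999977802
```

View pics/w3.png

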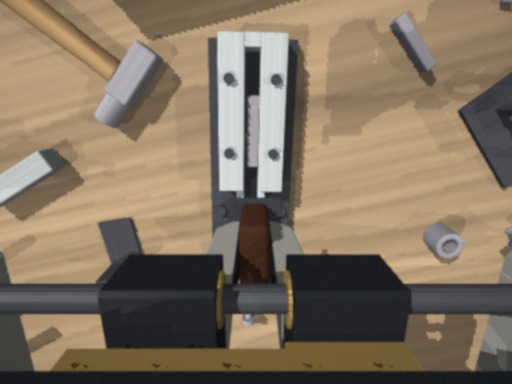

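View pics/w3c.png

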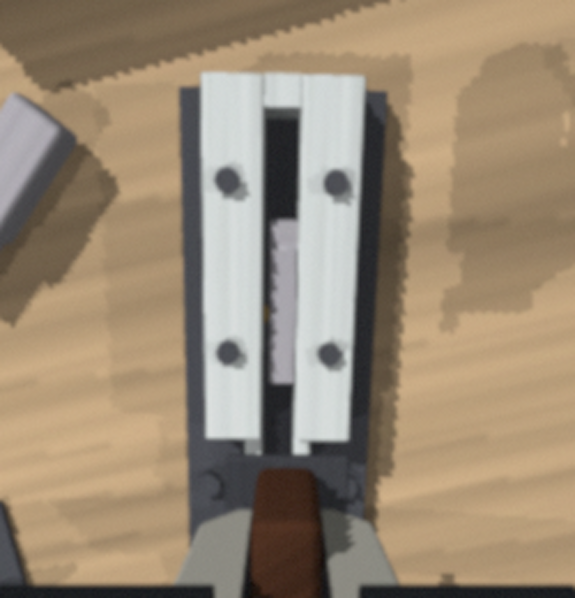

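```bash
python3 - <<'E'
from plant import robot
from h import *
c=robot.read_camera("wrist");T=np.load("w3.npz")["T"]
i=cv2.imread("pics/w3.png")
f=lambda u,v:((u+.5)/2.3+130-.5,(v+.5)/2.3-.5)
def P(l,h): return ray(c,T,[f(*x) for x in l],h)
B=P([(201,72),(365,75),(206,438),(350,441)],.038); print(B[:,:2])
S=P([(263,108),(262,438),(300,108),(295,438)],.038); print("slot",S[:,:2])
for a,b in((B[0],B[2]),(B[1],B[3]),(S[0],S[1]),(S[2],S[3])):
    d=a-b;print("yaw",np.degrees(np.arctan2(d[1],d[0])),np.linalg.norm(d))
print("width",np.linalg.norm(B[0]-B[1]),np.linalg.norm(B[2]-B[3]),np.linalg.norm(S[0]-S[2]),np.linalg.norm(S[1]-S[3]))
K=P([(271,219),(298,219),(270,383),(297,383)],.030); print("key",K[:,:2])
yaw=np.radians(-13.4)
# robust: mask of white block
for yd in (-13.0,-13.4,-13.8):
    y=np.radians(yd);X=np.array([np.cos(y),np.sin(y)]);Y=np.array([-X[1],X[0]])
    print(yd,"along B",B[:,:2]@X,"lat B",B[:,:2]@Y,"slot",S[:,:2]@X,S[:,:2]@Y,"key",K[:,:2]@X,K[:,:2]@Y)
t=toolT(robot.read_state());print("toolyaw",np.degrees(np.arctan2(t[1,0],t[0,0])),t[:3,2])
E
```

```text
[[0.6761 0.1095]
 [0.6603 0.0474]
 [0.532  0.1468]
 [0.5156 0.0837]]
slot [[0.6581 0.089 ]
 [0.5262 0.1221]
 [0.6547 0.0748]
 [0.5227 0.1076]]
yaw -14.518572325450009 0.1487963860825626
yaw -14.07755057170332 0.14918050144254563
yaw -14.097511842349709 0.1359948467290026
yaw -13.975002017145949 0.13599991186655927
width 0.06405247804117113 0.06520030658182675 0.0146387573398712 0.014929466707244722
key [[0.6171 0.0959]
 [0.6144 0.0848]
 [0.5484 0.1132]
 [0.5456 0.1012]]
-13.0 along B [0.6341 0.6327 0.4854 0.4835] lat B [0.2588 0.1947 0.2627 0.1975] slot [0.6212 0.4852 0.6211 0.4851] [0.2348 0.2374 0.2201 0.2225] key [0.5797 0.5796 0.5089 0.5088] [0.2323 0.2208 0.2336 0.2214]
-13.4 along B [0.6323 0.6313 0.4835 0.4822] lat B [0.2632 0.1991 0.2661 0.2009] slot [0.6195 0.4836 0.6196 0.4836] [0.2391 0.2408 0.2245 0.2258] key [0.578  0.5781 0.5072 0.5072] [0.2363 0.2249 0.2372 0.2249]
-13.8 along B [0.6305 0.6299 0.4817 0.4807] lat B [0.2676 0.2035 0.2695 0.2043] slot [0.6179 0.4819 0.618  0.482 ] [0.2434 0.2441 0.2288 0.2292] key [0.5764 0.5765 0.5056 0.5057] [0.2404 0.2289 0.2407 0.2285]
toolyaw -13.362709882505415 [-0.0003 -0.0003 -1.    ]
```

Jig: yaw −14.0°, origin about (0.543, 0.110). The measured sizes agree: block 149 × 65 mm, slot 15 mm wide, key 71 mm long including its tab. The key's origin is at x ≈ 35 mm, inside the stated range. I'll hover the shaft over jig x = 100.

drive_tool --pt "1 0.8 -0.2 0 0 0 -0.011" --pt "1 1.8 -0.4 0 0 0 -0.011" --pt "1 2.8 -0.65 0 0 0 -0.011" --pt "1 3.7 -0.85 -0.5 0 0 -0.011" --pt "1 4.33 -0.99 -1.2 0 0 -0.011" --pt "1 4.33 -0.99 -1.9 0 0 -0.011" --pt "1 4.33 -0.99 -2.4 0 0 -0.011" --pt "1 4.33 -0.99 -2.7 0 0 -0.011" --pt "1 4.33 -0.99 -2.7 0 0 -0.011" --pt "1 4.33 -0.99 -2.7 0 0 -0.011" --pt "1 4.33 -0.99 -2.7 0 0 -0.011"

```text
t: 6.88
tool_pos: [0.6405, 0.0869, 0.1226]
orientation: [-3.118, 0.381, -0.003]
force: [-0.4, 0.1, -0.6]
opening: 0.0158
```

```bash
cat >> h.py <<'E'
yaw=np.radians(-14.0);X=np.array([np.cos(yaw),np.sin(yaw)]);Y=np.array([-X[1],X[0]])
O=X*.500+Y*.2382
def jig(p): p=np.asarray(p)[...,:2]-O; return np.stack([p@X,p@Y],-1)*1000
def rep(robot):
    s=robot.read_state();t=toolT(s);F=s["force"];W=s["wrist_torque"]
    print("t %.2f"%s["t"],"jig mm",jig(s["tool_pos"]),"z %.4f"%s["tool_pos"][2],"yaw %.2f"%np.degrees(np.arctan2(t[1,0],t[0,0])),"tilt %.2f"%np.degrees(np.arccos(-t[2,2])),"F jig x,y,z",F[:2]@X,F[:2]@Y,F[2],"M about jigY",W[:2]@Y,"open %.4f"%s["opening"])
    return s
E
python3 - <<'E'
from plant import robot
from h import *
s=rep(robot);print(s["tool_pos"])
c=robot.read_camera("scene"); i=c["image"][:,:,::-1]
cv2.imwrite("pics/s4.png",cv2.resize(i[100:220,200:330],None,fx=5,fy=5,interpolation=cv2.INTER_CUBIC))
T=c["T"]
g=lambda p:(p-np.array([200,100])+.5)*5-.5
W=lambda x,y,z:[*(O+X*x/1000+Y*y/1000),z/1000]
print("pred shaft foot",g(proj(c,T,[[*s["tool_pos"][:2],s["tool_pos"][2]-.069]])),"slot centre top x=100",g(proj(c,T,[W(100,0,38),W(118,0,38),W(130,32.5,38),W(130,-32.5,38),W(-20,-32.5,38)])))
c,T,s=wrist(robot); i=c["image"][:,:,::-1]; cv2.imwrite("pics/w4.png",i)
E
```

```text
t 6.88 jig mm [100.4299   1.1036] z 0.1226 yaw -13.93 tilt 0.11 F jig x,y,z -0.3958728039876674 0.02829322631202534 -0.6289349026234834 M about jigY 0.014192155130928618 open 0.0158
[0.6405 0.0869 0.1226]
pred shaft foot [[427.9509 378.6228]] slot centre top x=100 [[425.9036 397.7083]
 [446.3016 407.5043]
 [489.1396 393.5852]
 [430.2388 435.0955]
 [265.4691 354.3116]]
```

View pics/s4.png

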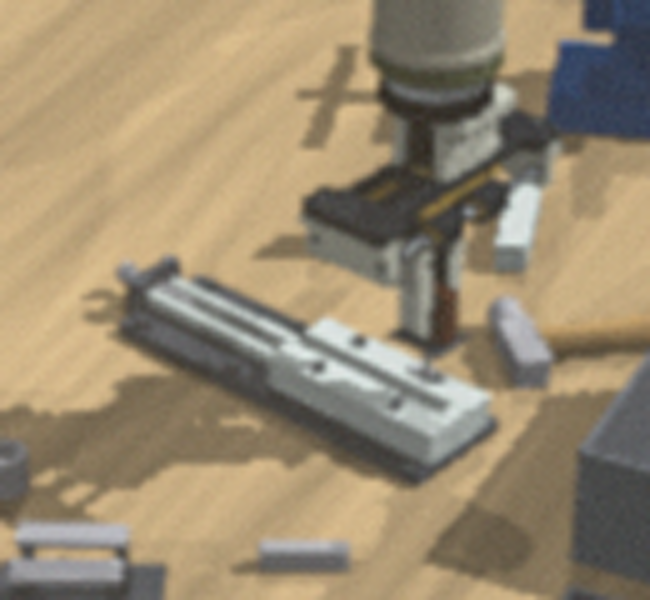

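View pics/w4.png

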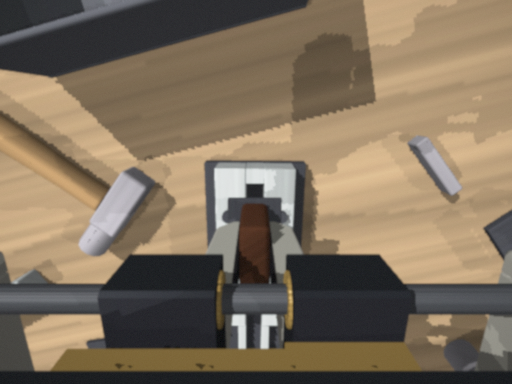

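```bash
python3 - <<'E'
from plant import robot
from h import *
i=cv2.imread("pics/w4.png"); g=cv2.cvtColor(i,cv2.COLOR_BGR2GRAY).astype(int)
for r in (186,189,192,195): print(r,g[r,206:306:1][35:65], )
print(g[160:200,255])
s=rep(robot);c=robot.read_camera("wrist");T=toolT(s)@c["mount"]
def edge(r,lo,hi):
    row=g[r,lo:hi];thr=(row.max()+row.min())/2
    b=np.where(row<thr)[0]; l=b[0];rr=b[-1]
    L=lo+l-(thr-row[l])/(row[l-1]-row[l]);Rr=lo+rr+(thr-row[rr])/(row[rr+1]-row[rr]);return L,Rr
for r in (187,190,193):
    l,rr=edge(r,235,275); q=ray(c,T,[(l,r),(rr,r)],.038); print(r,l,rr,jig(q),jig(q.mean(0)))
E
```

```text
186 [221 221 216 194 147  92  49  38  37  38  40  37  39  36  36  40  36  35
  38  37  39  59 117 184 222 227 226 225 225 225]
189 [221 220 217 193 146  92  51  38  37  37  35  36  35  37  37  37  38  38
  39  36  38  64 127 190 224 228 224 223 221 218]
192 [221 220 216 194 147  90  49  37  37  37  36  38  36  39  37  38  38  38
  41  36  42  68 122 174 200 203 199 194 194 196]
195 [221 220 215 195 149  91  52  39  38  36  36  39  36  35  37  34  38  36
  37  38  41  69 128 184 207 200 196 194 194 196]
[114  85 109 136 150 152 153 160 190 219 227 229 228 227 227 227 228 227
 227 228 227 226 219 169  90  39  36  38  34  37  35  38  37  35  35  37
  40  53  65  70]
t 6.98 jig mm [100.6909   1.2915] z 0.1229 yaw -13.92 tilt 0.15 F jig x,y,z -0.8021569345720903 0.6940395412055584 -0.8519988944171871 M about jigY -0.03596712431542509 open 0.0156
187 245.25471698113208 263.1307692307692 [[114.7958   7.5376]
 [114.7984  -6.8349]] [114.7971   0.3514]
190 245.28070175438597 263.1111111111111 [[112.2862   7.5375]
 [112.2887  -6.8408]] [112.2874   0.3483]
193 245.24107142857142 263.10377358490564 [[109.7615   7.5905]
 [109.7642  -6.8568]] [109.7629   0.3668]
```

drive_tool --pt "1 -0.01 -0.037 0 0 0 0" --pt "1 -0.01 -0.037 0 0 0 0" --pt "1 -0.01 -0.037 -0.15 0 0 0" --pt "1 -0.01 -0.037 -0.3 0 0 0" --pt "1 -0.01 -0.037 -0.45 0 0 0" --pt "1 -0.01 -0.037 -0.6 0 0 0" --pt "1 -0.01 -0.037 -0.75 0 0 0" --pt "1 -0.01 -0.037 -0.9 0 0 0" --pt "1 -0.01 -0.037 -0.9 0 0 0" --pt "1 -0.01 -0.037 -0.9 0 0 0"

```text
t: 7.87
tool_pos: [0.6395, 0.0859, 0.0981]
orientation: [3.118, -0.381, -0.001]
force: [0.2, 0.4, -1.8]
opening: 0.0162
```

```bash
python3 - <<'E'
from plant import robot
from h import *
rep(robot)
c=robot.read_camera("scene"); i=c["image"][:,:,::-1]
cv2.imwrite("pics/s5.png",cv2.resize(i[120:210,230:330],None,fx=6,fy=6,interpolation=cv2.INTER_CUBIC))
rep(robot)
E
```

```text
t 7.87 jig mm [99.686  -0.1183] z 0.0981 yaw -13.94 tilt 0.05 F jig x,y,z 0.10720788878505666 0.4698637583540792 -1.8267946434057436 M about jigY 0.02515336655029301 open 0.0162
t 7.92 jig mm [99.9551 -0.0407] z 0.0985 yaw -13.93 tilt 0.01 F jig x,y,z 0.5066281431100192 0.21330809910207782 -0.43333510713662615 M about jigY -0.03732505595095159 open 0.0157
```

View pics/s5.png

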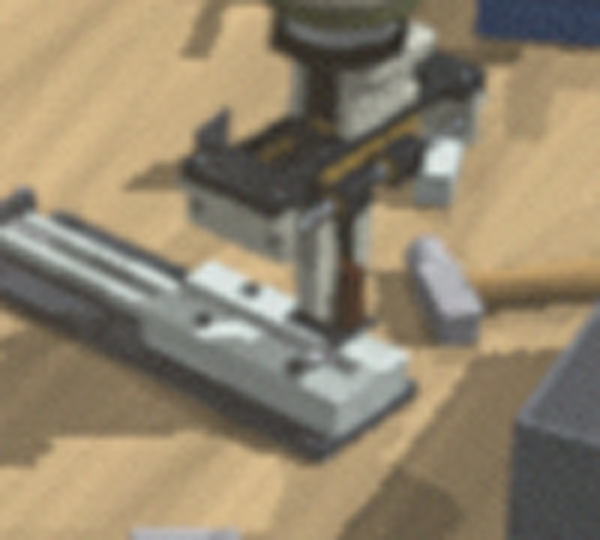

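The shaft foot is in the slot at about (320,355) and there's no contact force. Going down the rest of the way.

drive_tool --pt "1 0 0 -0.12 0 0 0" --pt "1 0 0 -0.24 0 0 0" --pt "1 0 0 -0.36 0 0 0" --pt "1 0 0 -0.48 0 0 0" --pt "1 0 0 -0.57 0 0 0" --pt "1 0 0 -0.57 0 0 0" --pt "1 0 0 -0.57 0 0 0"

```text
t: 8.5
tool_pos: [0.6396, 0.0859, 0.0841]
orientation: [3.118, -0.381, -0.001]
force: [0.4, 0.2, -1.1]
opening: 0.0158
```

```bash
python3 - <<'E'
from plant import robot
from h import *
for k in range(3):
    rep(robot); robot.read_camera("wrist")
E
```

```text
t 8.50 jig mm [99.7697 -0.091 ] z 0.0841 yaw -13.93 tilt 0.03 F jig x,y,z 0.35338521191491995 0.27569843409771705 -1.1448428337497092 M about jigY 0.05253778036062043 open 0.0158
t 8.55 jig mm [99.9523 -0.025 ] z 0.0843 yaw -13.93 tilt 0.00 F jig x,y,z 0.035914464270394374 -0.12712372597556165 -0.8157640593490507 M about jigY 0.05268655099460451 open 0.0160
t 8.60 jig mm [100.0826  -0.0052] z 0.0845 yaw -13.94 tilt 0.01 F jig x,y,z 0.14565181563653695 0.48017692577266397 -0.9819966120581514 M about jigY -0.0006132988259249239 open 0.0157
```

drive_tool --pt "1 -0.12 0.03 0 0 0 0" --pt "1 -0.24 0.06 0 0 0 0" --pt "1 -0.36 0.09 0 0 0 0" --pt "1 -0.48 0.12 0 0 0 0" --pt "1 -0.58 0.145 0 0 0 0" --pt "1 -0.66 0.165 0 0 0 0" --pt "1 -0.74 0.185 0 0 0 0" --pt "1 -0.82 0.205 0 0 0 0" --pt "1 -0.9 0.224 0 0 0 0" --pt "1 -0.9 0.224 0 0 0 0"

```text
t: 9.48
tool_pos: [0.6171, 0.0916, 0.0846]
orientation: [-3.118, 0.381, -0.0]
force: [1.6, 1.1, -1.2]
opening: 0.0158
```

```bash
python3 - <<'E'
from plant import robot
from h import *
for k in range(3):
    rep(robot); c=robot.read_camera("top")
i=c["image"][:,:,::-1]
cv2.imwrite("pics/t6.png",cv2.resize(i[145:285,170:270],None,fx=4.2,fy=4.2,interpolation=cv2.INTER_CUBIC))
E
```

```text
t 9.48 jig mm [76.6475  0.0053] z 0.0846 yaw -13.94 tilt 0.01 F jig x,y,z 1.2484672386569868 1.4181969849938005 -1.2052616819939201 M about jigY -0.22773153359425682 open 0.0158
t 9.53 jig mm [76.5892  0.0401] z 0.0845 yaw -13.93 tilt 0.01 F jig x,y,z 1.4899435244879062 -0.5406271809334526 -0.7664794065459377 M about jigY -0.18470592707002587 open 0.0156
t 9.58 jig mm [76.5961 -0.0113] z 0.0844 yaw -13.93 tilt 0.02 F jig x,y,z 1.0156571326091122 -0.19812779018689317 -0.45809725301919474 M about jigY -0.18167483283080182 open 0.0158
```

View pics/t6.png

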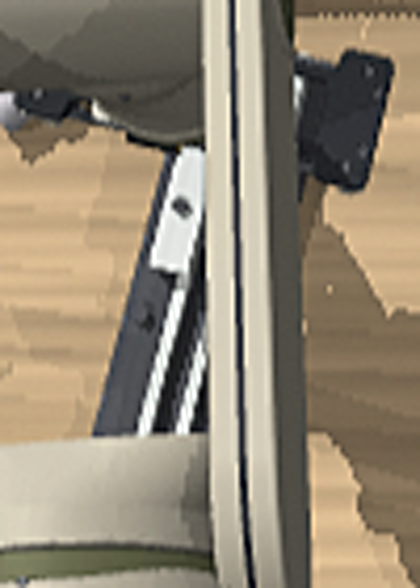

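Contact: +x reaction about 1.2 N and a clear moment, and the key is being dragged off the pad. Continuing.

drive_tool --pt "1 -0.12 0.03 0 0 0 0" --pt "1 -0.24 0.06 0 0 0 0" --pt "1 -0.36 0.09 0 0 0 0" --pt "1 -0.48 0.12 0 0 0 0" --pt "1 -0.6 0.15 0 0 0 0" --pt "1 -0.72 0.18 0 0 0 0" --pt "1 -0.84 0.21 0 0 0 0" --pt "1 -0.96 0.239 0 0 0 0" --pt "1 -1.08 0.269 0 0 0 0" --pt "1 -1.2 0.3 0 0 0 0" --pt "1 -1.32 0.329 0 0 0 0" --pt "1 -1.44 0.359 0 0 0 0" --pt "1 -1.56 0.389 0 0 0 0" --pt "1 -1.68 0.419 0 0 0 0"

```text
t: 10.8
tool_pos: [0.5747, 0.1021, 0.0842]
orientation: [3.118, -0.381, -0.001]
force: [-0.1, -0.4, -2.2]
opening: 0.0157
```

```bash
python3 - <<'E'
from plant import robot
from h import *
for k in range(2):
    rep(robot); c=robot.read_camera("scene")
i=c["image"][:,:,::-1]
cv2.imwrite("pics/s7.png",cv2.resize(i[120:210,200:330],None,fx=6,fy=6,interpolation=cv2.INTER_CUBIC))
c=robot.read_camera("wrist");cv2.imwrite("pics/w7.png",c["image"][:,:,::-1])
E
```

```text
t 10.80 jig mm [32.9549 -0.097 ] z 0.0842 yaw -13.93 tilt 0.03 F jig x,y,z -0.03307519525728719 -0.3986489077439241 -2.212427958565359 M about jigY -0.08000232933082727 open 0.0157
t 10.85 jig mm [32.5409 -0.0235] z 0.0842 yaw -13.93 tilt 0.05 F jig x,y,z 0.07446543780231349 0.15256974186825498 -1.3600076601545512 M about jigY 0.003742249649343873 open 0.0157
```

View pics/s7.png

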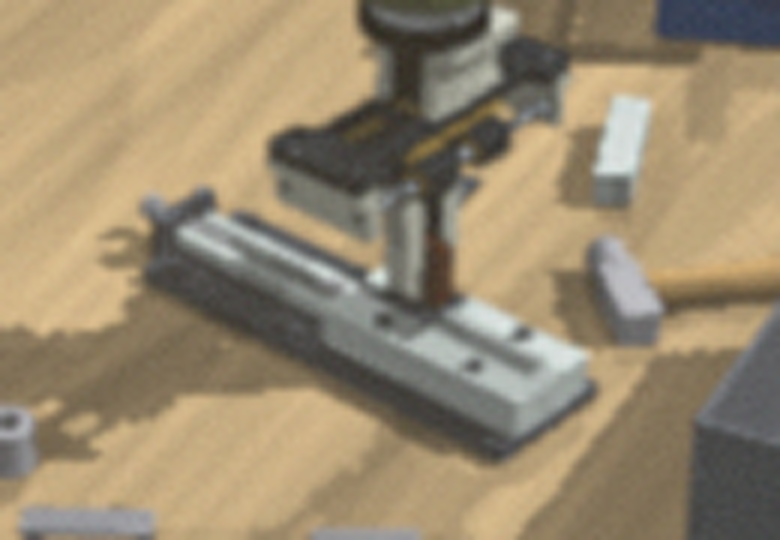

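View pics/w7.png

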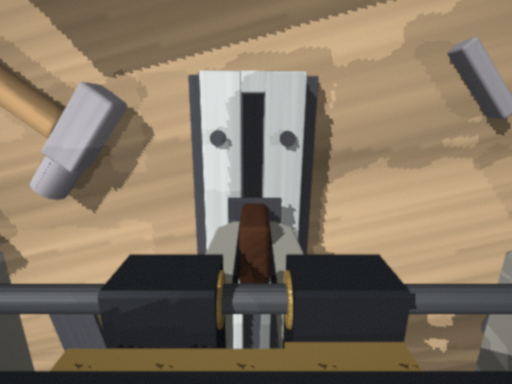

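Behind the flange the slot is now empty, so the key is moving with the pick. It's past the pad and the drag is near zero.

drive_tool --pt "1 -0.12 0.03 0 0 0 0" --pt "1 -0.24 0.06 0 0 0 0" --pt "1 -0.36 0.09 0 0 0 0" --pt "1 -0.48 0.12 0 0 0 0" --pt "1 -0.6 0.15 0 0 0 0" --pt "1 -0.72 0.18 0 0 0 0" --pt "1 -0.84 0.21 0 0 0 0" --pt "1 -0.96 0.239 0 0 0 0" --pt "1 -1.08 0.269 0 0 0 0" --pt "1 -1.2 0.3 0 0 0 0" --pt "1 -1.32 0.329 0 0 0 0" --pt "1 -1.44 0.359 0 0 0 0" --pt "1 -1.56 0.389 0 0 0 0" --pt "1 -1.68 0.419 0 0 0 0" --pt "1 -1.75 0.436 0 0 0 0" --pt "1 -1.75 0.436 0 0 0 0"

```text
t: 12.28
tool_pos: [0.531, 0.113, 0.0843]
orientation: [3.118, -0.381, -0.001]
force: [0.2, 0.3, -0.8]
opening: 0.0158
```

```bash
python3 - <<'E'
from plant import robot
from h import *
for k in range(2):
    rep(robot); c=robot.read_camera("scene")
i=c["image"][:,:,::-1]
cv2.imwrite("pics/s8.png",cv2.resize(i[130:200,205:305],None,fx=8,fy=8,interpolation=cv2.INTER_CUBIC))
W=lambda x,y,z:[*(O+X*x/1000+Y*y/1000),z/1000]
g=lambda p:(p-np.array([205,130])+.5)*8-.5
for x in (-140,-130,-120,-110,-100,-90,-80): print(x,g(proj(c,c["T"],[W(x,0,24.5)])))
print("nose top -90",g(proj(c,c["T"],[W(-90,0,30)])))
E
```

```text
t 12.28 jig mm [-12.1182  -0.0692] z 0.0843 yaw -13.92 tilt 0.03 F jig x,y,z 0.10775929947767819 0.28912219533790373 -0.7884072280961723 M about jigY 0.03532080315842116 open 0.0158
t 12.33 jig mm [-11.94    -0.0879] z 0.0843 yaw -13.93 tilt 0.03 F jig x,y,z 0.11094395308211233 -0.5570558470208782 -1.3829488853159444 M about jigY 0.013433090035392243 open 0.0158
-140 [[241.0575 228.2168]]
-130 [[256.5813 235.7434]]
-120 [[272.1977 243.315 ]]
-110 [[287.9075 250.9318]]
-100 [[303.7117 258.5944]]
-90 [[319.611  266.3031]]
-80 [[335.6064 274.0583]]
nose top -90 [[319.3272 256.2628]]
```

View pics/s8.png

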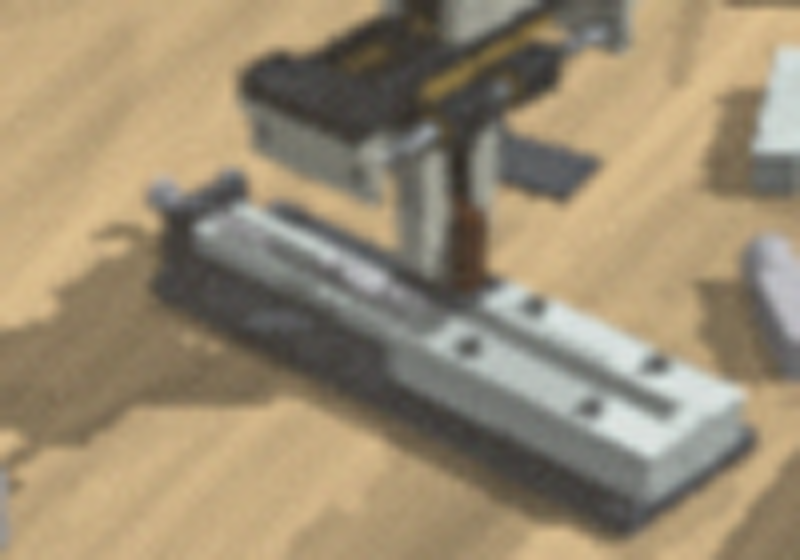

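The key lies in the run-out with its top at about (335,260)–(390,290). The screw's tip is near (265,245), about x ≈ −125, which agrees with the top view's −127. I'll advance 29 mm, then creep.

drive_tool --pt "1 -0.11 0.027 0 0 0 0" --pt "1 -0.22 0.055 0 0 0 0" --pt "1 -0.33 0.082 0 0 0 0" --pt "1 -0.44 0.11 0 0 0 0" --pt "1 -0.55 0.137 0 0 0 0" --pt "1 -0.66 0.165 0 0 0 0" --pt "1 -0.77 0.192 0 0 0 0" --pt "1 -0.85 0.212 0 0 0 0" --pt "1 -0.91 0.227 0 0 0 0" --pt "1 -0.97 0.242 0 0 0 0" --pt "1 -1.03 0.257 0 0 0 0" --pt "1 -1.08 0.27 0 0 0 0" --pt "1 -1.125 0.281 0 0 0 0" --pt "1 -1.125 0.281 0 0 0 0"

```text
t: 13.55
tool_pos: [0.5032, 0.12, 0.0844]
orientation: [-3.118, 0.381, 0.0]
force: [1.0, -0.7, -1.8]
opening: 0.0159
```

```bash
python3 - <<'E'
from plant import robot
from h import *
for k in range(2):
    rep(robot); c=robot.read_camera("scene")
i=c["image"][:,:,::-1]
cv2.imwrite("pics/s9.png",cv2.resize(i[130:200,205:305],None,fx=8,fy=8,interpolation=cv2.INTER_CUBIC))
E
```

```text
t 13.55 jig mm [-40.7877  -0.0199] z 0.0844 yaw -13.93 tilt 0.01 F jig x,y,z 1.1633751420391905 -0.44796525759650485 -1.7564993845363912 M about jigY 0.02176635248892419 open 0.0159
t 13.60 jig mm [-40.758   -0.0725] z 0.0843 yaw -13.93 tilt 0.02 F jig x,y,z -0.5906468390696349 0.0985188971108143 -0.9302926425027219 M about jigY 0.0402722258332112 open 0.0157
```

View pics/s9.png

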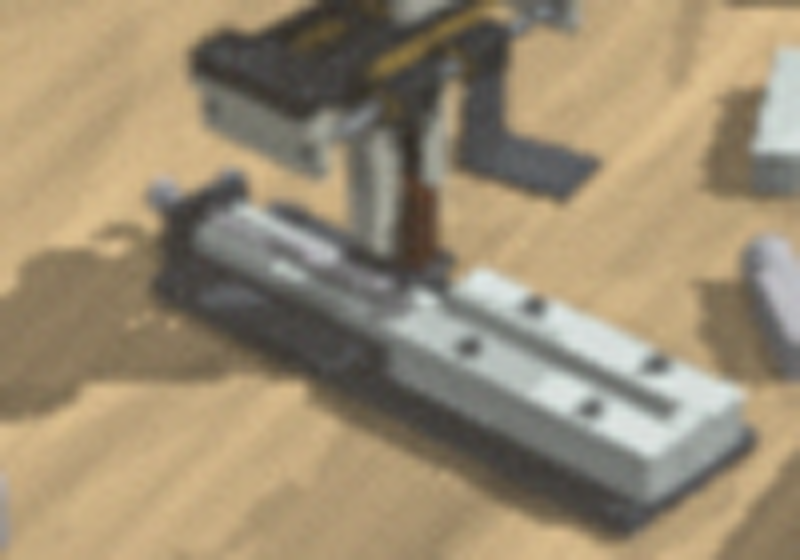

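drive_tool --pt "1 -0.039 0.01 0 0 0 0" --pt "1 -0.078 0.019 0 0 0 0" --pt "1 -0.078 0.019 0 0 0 0"

```text
t: 13.9
tool_pos: [0.5013, 0.1204, 0.0843]
orientation: [3.118, -0.381, -0.0]
force: [-0.6, -0.3, -1.7]
opening: 0.0153
```

```bash
cat >r.py <<'E'
from plant import robot
from h import *
rep(robot)
E
python3 r.py
```

```text
t 13.90 jig mm [-42.7415  -0.0774] z 0.0843 yaw -13.93 tilt 0.01 F jig x,y,z -0.4673521832836235 -0.4293536201542425 -1.7429745779159427 M about jigY -0.015024839495943559 open 0.0153
```

drive_tool --pt "1 -0.039 0.01 0 0 0 0" --pt "1 -0.078 0.019 0 0 0 0" --pt "1 -0.078 0.019 0 0 0 0"

```text
t: 14.15
tool_pos: [0.4993, 0.1209, 0.0844]
orientation: [3.118, -0.381, -0.0]
force: [0.3, -0.5, -0.7]
opening: 0.0151
```

```bash
python3 r.py
```

```text
t 14.15 jig mm [-44.7747  -0.0672] z 0.0844 yaw -13.93 tilt 0.01 F jig x,y,z 0.3707694146109874 -0.39772612527379847 -0.7099455307347421 M about jigY 0.01429925319115594 open 0.0151
```

drive_tool --pt "1 -0.02 0.005 0 0 0 0" --pt "1 -0.039 0.01 0 0 0 0" --pt "1 -0.039 0.01 0 0 0 0"

```text
t: 14.4
tool_pos: [0.4985, 0.1212, 0.0844]
orientation: [-3.118, 0.381, 0.0]
force: [-0.8, -0.4, -1.3]
opening: 0.0157
```

```bash
python3 r.py
```

```text
t 14.40 jig mm [-45.6649  -0.0406] z 0.0844 yaw -13.93 tilt 0.00 F jig x,y,z -0.695533086236389 -0.5567518360880044 -1.308076677622579 M about jigY -0.06897072780814492 open 0.0157
```

drive_tool --pt "1 -0.02 0.005 0 0 0 0" --pt "1 -0.039 0.01 0 0 0 0" --pt "1 -0.039 0.01 0 0 0 0"

```text
t: 14.65
tool_pos: [0.4975, 0.1214, 0.0844]
orientation: [3.118, -0.381, 0.0]
force: [-0.3, 0.1, -1.7]
opening: 0.016
```

```bash
python3 r.py
```

```text
t 14.65 jig mm [-46.6287  -0.0631] z 0.0844 yaw -13.94 tilt 0.00 F jig x,y,z -0.28318758957190254 0.07076346753939725 -1.683401032264344 M about jigY -0.02057628734253896 open 0.0160
```

drive_tool --pt "1 -0.02 0.005 0 0 0 0" --pt "1 -0.039 0.01 0 0 0 0" --pt "1 -0.039 0.01 0 0 0 0"

```text
t: 14.9
tool_pos: [0.4965, 0.1217, 0.0844]
orientation: [-3.118, 0.381, -0.0]
force: [0.6, 0.3, -1.0]
opening: 0.0157
```

```bash
python3 r.py
```

```text
t 14.90 jig mm [-47.6642  -0.0147] z 0.0844 yaw -13.93 tilt 0.00 F jig x,y,z 0.5172655943096008 0.4892080821483197 -1.0413294491951475 M about jigY -0.025885262939515954 open 0.0157
```

drive_tool --pt "1 -0.02 0.005 0 0 0 0" --pt "1 -0.039 0.01 0 0 0 0" --pt "1 -0.039 0.01 0 0 0 0"

```text
t: 15.15
tool_pos: [0.4955, 0.1219, 0.0844]
orientation: [-3.118, 0.381, 0.0]
force: [0.7, -0.1, -1.0]
opening: 0.0155
```

```bash
python3 - <<'E'
from plant import robot
from h import *
for k in range(2):
    rep(robot); c=robot.read_camera("scene")
i=c["image"][:,:,::-1]
cv2.imwrite("pics/s10.png",cv2.resize(i[145:180,215:275],None,fx=13,fy=13,interpolation=cv2.INTER_CUBIC))
E
```

```text
t 15.15 jig mm [-48.6697  -0.0137] z 0.0844 yaw -13.93 tilt 0.00 F jig x,y,z 0.7101310383891731 0.08163540799214239 -0.996684881429811 M about jigY -0.07709905155269565 open 0.0155
t 15.20 jig mm [-48.6714  -0.017 ] z 0.0844 yaw -13.93 tilt 0.00 F jig x,y,z 0.4728162353448811 -0.22710975410586268 -0.8187238777639945 M about jigY -0.0028543931403176882 open 0.0156
```

View pics/s10.png

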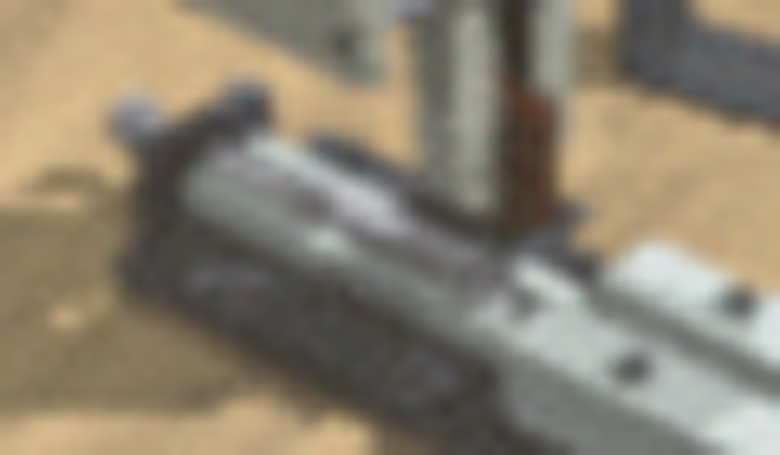

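drive_tool --pt "1 -0.02 0.005 0 0 0 0" --pt "1 -0.039 0.01 0 0 0 0" --pt "1 -0.039 0.01 0 0 0 0"

```text
t: 15.5
tool_pos: [0.4946, 0.1222, 0.0844]
orientation: [-3.118, 0.381, 0.0]
force: [-0.0, -0.5, -0.8]
opening: 0.0158
```

```bash
python3 r.py
```

```text
t 15.50 jig mm [-49.6805  -0.0053] z 0.0844 yaw -13.93 tilt 0.00 F jig x,y,z 0.1244289676901335 -0.5059011440843174 -0.8490311772303971 M about jigY -0.017314995586959765 open 0.0158
```

drive_tool --pt "1 -0.02 0.005 0 0 0 0" --pt "1 -0.039 0.01 0 0 0 0" --pt "1 -0.039 0.01 0 0 0 0"

```text
t: 15.75
tool_pos: [0.494, 0.1224, 0.0846]
orientation: [-3.118, 0.381, -0.001]
force: [2.0, -0.7, -1.7]
opening: 0.0159
```

```bash
python3 r.py
```

```text
t 15.75 jig mm [-50.2916   0.034 ] z 0.0846 yaw -13.93 tilt 0.05 F jig x,y,z 2.10510652917623 -0.1780263697352384 -1.6669728871763745 M about jigY -0.4940975808699189 open 0.0159
```

drive_tool --pt "1 -0.02 0.005 0 0 0 0" --pt "1 -0.039 0.01 0 0 0 0" --pt "1 -0.039 0.01 0 0 0 0"

```text
t: 16.0
tool_pos: [0.4938, 0.1225, 0.085]
orientation: [-3.118, 0.381, -0.004]
force: [4.8, -1.2, -1.3]
opening: 0.0158
```

```bash
python3 r.py
```

```text
t 16.00 jig mm [-50.5497   0.1103] z 0.0850 yaw -13.94 tilt 0.15 F jig x,y,z 4.9676435633210705 0.039324178940231436 -1.3332491849127404 M about jigY -1.1782572621847376 open 0.0158
```

At nose x ≈ −127.3 the reaction rose to 2 N and then about 5 N, so the key is seated and not forced. Now I'll back the toe out from under the tab.

drive_tool --pt "1 0.03 -0.007 0 0 0 0" --pt "1 0.07 -0.017 0 0 0 0" --pt "1 0.14 -0.035 0 0 0 0" --pt "1 0.22 -0.055 0 0 0 0" --pt "1 0.32 -0.08 0 0 0 0" --pt "1 0.42 -0.105 0 0 0 0" --pt "1 0.52 -0.13 0 0 0 0" --pt "1 0.62 -0.155 0 0 0 0" --pt "1 0.7 -0.174 0 0 0 0" --pt "1 0.72 -0.179 0 0 0 0" --pt "1 0.72 -0.179 0 0 0 0" --pt "1 0.72 -0.179 0 0 0 0"

```text
t: 17.0
tool_pos: [0.5106, 0.1182, 0.0843]
orientation: [3.118, -0.381, -0.0]
force: [0.3, -0.2, -0.8]
opening: 0.0158
```

```bash
python3 - <<'E'
from plant import robot
from h import *
for k in range(2):
    rep(robot); c=robot.read_camera("scene")
i=c["image"][:,:,::-1]
cv2.imwrite("pics/s11.png",cv2.resize(i[145:180,215:275],None,fx=13,fy=13,interpolation=cv2.INTER_CUBIC))
E
```

```text
t 17.00 jig mm [-33.1352  -0.0129] z 0.0843 yaw -13.94 tilt 0.01 F jig x,y,z 0.36458205552471123 -0.10345182079366483 -0.7909567458220408 M about jigY 0.01939976187464999 open 0.0158
t 17.05 jig mm [-33.1765   0.0079] z 0.0844 yaw -13.93 tilt 0.01 F jig x,y,z -0.8524165827070695 0.5925869563753192 -1.1187252560949996 M about jigY 0.04998805033911746 open 0.0157
```

View pics/s11.png

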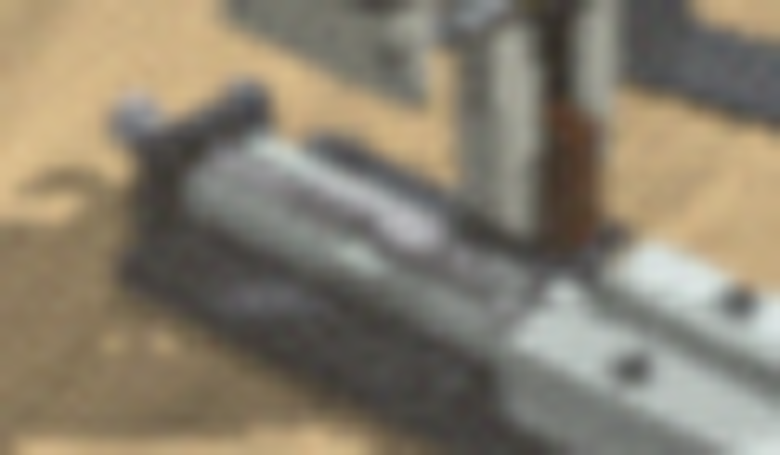

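drive_tool --pt "1 0 0 0.1 0 0 0" --pt "1 0 0 0.2 0 0 0" --pt "1 0 0 0.35 0 0 0" --pt "1 0 0 0.5 0 0 0" --pt "1 0 0 0.7 0 0 0" --pt "1 0 0 1.0 0 0 0" --pt "1 0 0 1.5 0 0 0" --pt "1 0 0 2.1 0 0 0" --pt "1 0 0 2.8 0 0 0" --pt "1 0 0 3.5 0 0 0" --pt "1 0 0 4.0 0 0 0" --pt "1 0 0 4.2 0 0 0" --pt "1 0 0 4.2 0 0 0" --pt "1 0 0 4.2 0 0 0"

```text
t: 18.27
tool_pos: [0.5106, 0.1182, 0.1892]
orientation: [-3.118, 0.381, -0.0]
force: [0.7, -0.6, -1.8]
opening: 0.0158
```

```bash
python3 - <<'E'
from plant import robot
from h import *
rep(robot); c=robot.read_camera("scene")
i=c["image"][:,:,::-1]
cv2.imwrite("pics/s12.png",cv2.resize(i[100:200,205:305],None,fx=6,fy=6,interpolation=cv2.INTER_CUBIC))
E
```

```text
t 18.27 jig mm [-33.1223  -0.0204] z 0.1892 yaw -13.93 tilt 0.01 F jig x,y,z 0.8363891181852621 -0.454036169472659 -1.7681503717220544 M about jigY 0.0419496719795452 open 0.0158
```

View pics/s12.png

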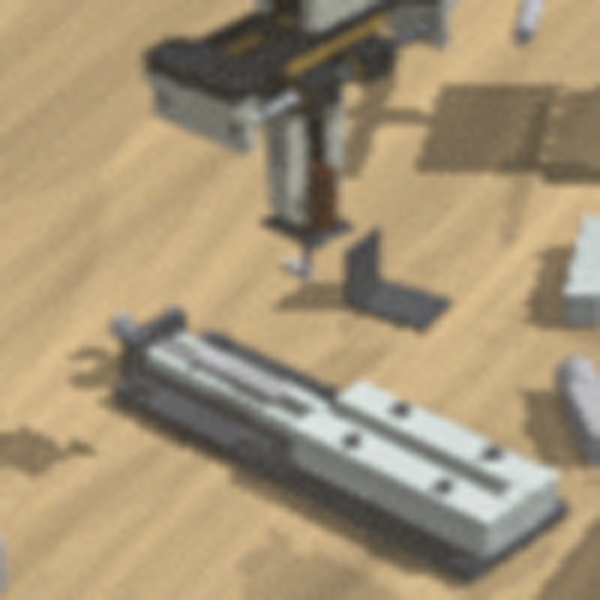

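The scene view shows the key against the screw at about (190,345)–(310,405), clear of the block. The pick is upright in the hand. Returning to the stand.

drive_tool --pt "1 0 -0.5 0 0 0 0.03" --pt "1 0.1 -1.5 0 0 0 0.09" --pt "1 0.1 -2.7 0 0 0 0.16" --pt "1 0.2 -3.9 0 0 0 0.23" --pt "1 0.2 -5.1 0 0 0 0.3" --pt "1 0.3 -6.3 0 0 0 0.37" --pt "1 0.3 -7.5 0 0 0 0.44" --pt "1 0.4 -8.7 0 0 0 0.51" --pt "1 0.4 -9.9 0 0 0 0.58" --pt "1 0.48 -11.1 0 0 0 0.63" --pt "1 0.48 -12 0 0 0 0.662" --pt "1 0.48 -12.55 0 0 0 0.662" --pt "1 0.48 -12.55 0 0 0 0.662" --pt "1 0.48 -12.55 0 0 0 0.662" --pt "1 0.48 -12.55 0 0 0 0.662" --pt "1 0.48 -12.55 0 0 0 0.662"

```text
t: 19.65
tool_pos: [0.5227, -0.1942, 0.189]
orientation: [-3.072, -0.654, 0.001]
force: [0.6, -0.3, -1.2]
opening: 0.016
```

```bash
python3 - <<'E'
from plant import robot
from h import *
s=rep(robot);print(s["tool_pos"]); c=robot.read_camera("top");T=c["T"]
i=c["image"][:,:,::-1]
cv2.imwrite("pics/t13.png",cv2.resize(i[200:285,180:260],None,fx=7,fy=7,interpolation=cv2.INTER_CUBIC))
W=lambda x,y,z:[*(O+X*x/1000+Y*y/1000),z/1000]
g=lambda p:(p-np.array([180,200])+.5)*7-.5
print("nose/tail pred",g(proj(c,T,[W(-127,0,30),W(-56,0,30),W(-127,0,24.5)])))
c,T,s=wrist(robot);cv2.imwrite("pics/w13.png",c["image"][:,:,::-1])
c=robot.read_camera("scene"); i=c["image"][:,:,::-1]
cv2.imwrite("pics/s13.png",cv2.resize(i[150:250,160:270],None,fx=6,fy=6,interpolation=cv2.INTER_CUBIC))
E
```

```text
t 19.65 jig mm [  54.1145 -300.1709] z 0.1890 yaw 24.04 tilt 0.05 F jig x,y,z 0.6345077173948834 -0.1450700958343669 -1.1953759882434751 M about jigY -0.046157251952061364 open 0.0160
[ 0.5227 -0.1942  0.189 ]
nose/tail pred [[197.4998 366.6603]
 [245.2935 177.4261]
 [200.2049 365.6467]]
```

View pics/t13.png

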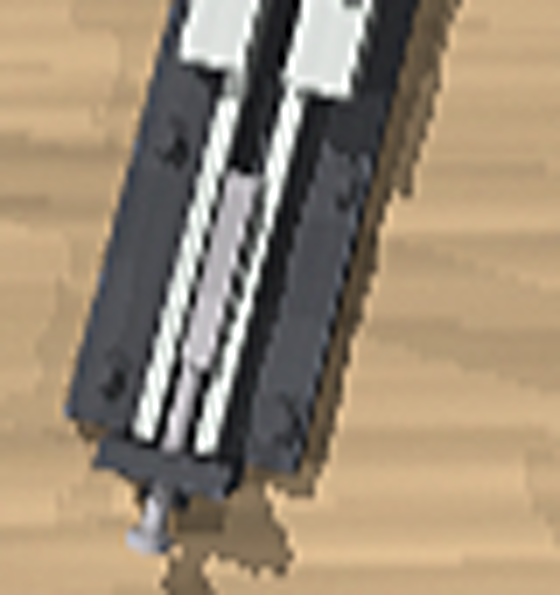

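View pics/w13.png

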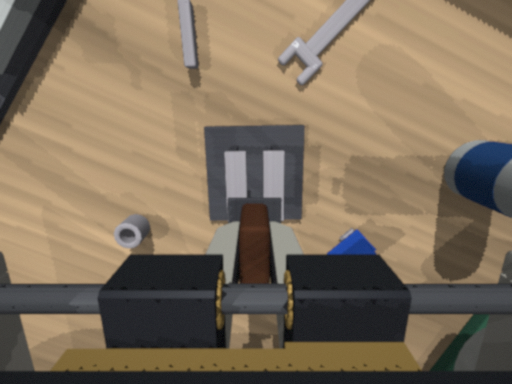

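View pics/s13.png

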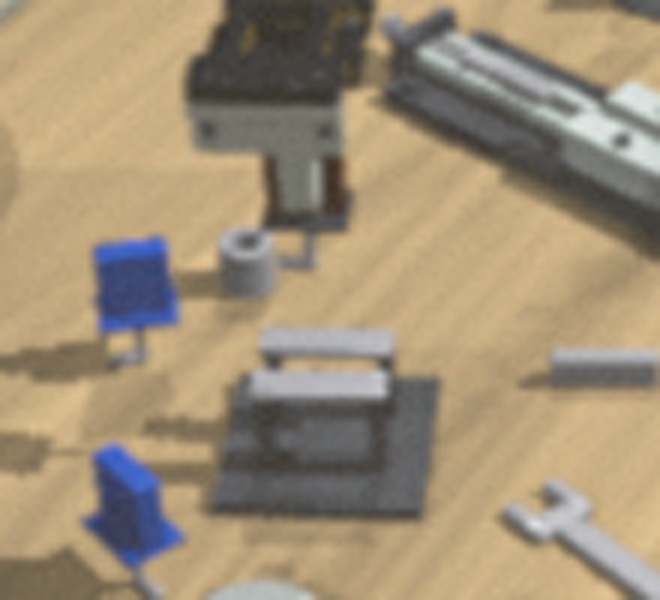

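The key's nose butts the screw with no gap, at about (195,365) in the top crop, and its tail matches the prediction at (245,177). The pick hangs upright, with the shaft at (310,245) in the scene crop and its handle centred over the gap. Lowering it into the stand.

drive_tool --pt "1 0 0 -0.4 0 0 0" --pt "1 0 0 -0.9 0 0 0" --pt "1 0 0 -1.3 0 0 0" --pt "1 0 0 -1.6 0 0 0" --pt "1 0 0 -1.9 0 0 0" --pt "1 0 0 -2.2 0 0 0" --pt "1 0 0 -2.5 0 0 0" --pt "1 0 0 -2.8 0 0 0" --pt "1 0 0 -3.1 0 0 0" --pt "1 0 0 -3.35 0 0 0" --pt "1 0 0 -3.5 0 0 0" --pt "1 0 0 -3.6 0 0 0" --pt "1 0 0 -3.64 0 0 0" --pt "1 0 0 -3.64 0 0 0"

```text
t: 20.97
tool_pos: [0.5227, -0.1956, 0.0984]
orientation: [-3.073, -0.653, -0.0]
force: [0.4, 0.1, -1.0]
opening: 0.0156
```

```bash
python3 - <<'E'
from plant import robot
from h import *
s=rep(robot);print(s["tool_pos"])
c=robot.read_camera("scene"); i=c["image"][:,:,::-1]
cv2.imwrite("pics/s14.png",cv2.resize(i[170:240,170:260],None,fx=8,fy=8,interpolation=cv2.INTER_CUBIC))
E
```

```text
t 20.97 jig mm [  54.5043 -301.5106] z 0.0984 yaw 24.00 tilt 0.00 F jig x,y,z 0.35283695862675735 0.19358272038447985 -0.9976454518842159 M about jigY -0.03806874461381891 open 0.0156
[ 0.5227 -0.1956  0.0984]
```

View pics/s14.png

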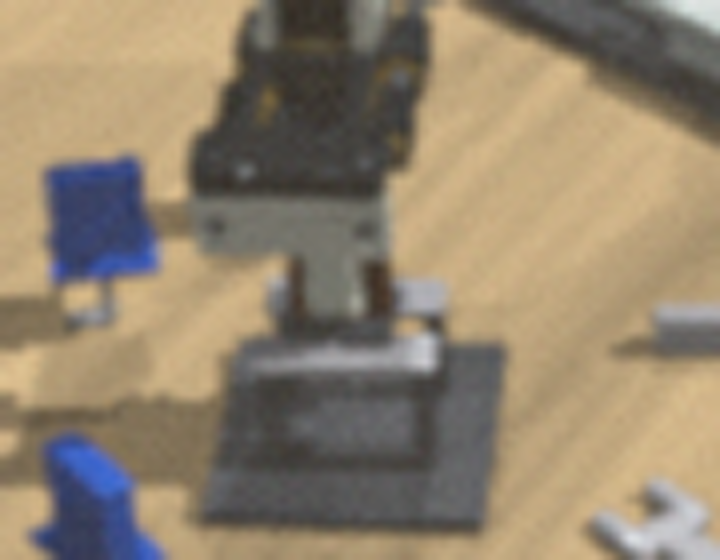

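drive_tool --pt "1 0 0 -0.03 0 0 0" --pt "1 0 0 -0.06 0 0 0" --pt "1 0 0 -0.08 0 0 0" --pt "1 0 0 -0.08 0 0 0"

```text
t: 21.35
tool_pos: [0.5227, -0.1956, 0.0964]
orientation: [3.073, 0.653, 0.0]
force: [0.2, -0.3, -1.4]
opening: 0.0157
```

```bash
python3 r.py
```

```text
t 21.35 jig mm [  54.4413 -301.5173] z 0.0964 yaw 24.00 tilt 0.00 F jig x,y,z 0.2813456613385763 -0.25543687357151285 -1.3795782743865284 M about jigY -0.01664120828425889 open 0.0157
```

Still about 0.3 mm above the rails. One more gentle step until it touches, then release.

drive_tool --pt "1 0 0 -0.01 0 0 0" --pt "1 0 0 -0.02 0 0 0" --pt "1 0 0 -0.02 0 0 0"

```text
t: 21.6
tool_pos: [0.5227, -0.1956, 0.096]
orientation: [3.073, 0.653, 0.0]
force: [-0.7, -0.6, 0.7]
opening: 0.016
```

```bash
python3 r.py
```

```text
t 21.60 jig mm [  54.5065 -301.5   ] z 0.0960 yaw 24.00 tilt 0.01 F jig x,y,z -0.5557463592716949 -0.7458606919945682 0.7054046195307386 M about jigY 0.04160046963806846 open 0.0160
```

The vertical force went from −1.4 to +0.7 N, so the flange is resting on the rails. Opening slowly.

drive_tool --pt "0.8 0 0 0 0 0 0" --pt "0.7 0 0 0 0 0 0" --pt "0.6 0 0 0 0 0 0" --pt "0.5 0 0 0 0 0 0" --pt "0.4 0 0 0 0 0 0" --pt "0.4 0 0 0 0 0 0" --pt "0.4 0 0 0 0 0 0" --pt "0.4 0 0 0 0 0 0" --pt "0.4 0 0 0 0 0 0" --pt "0.4 0 0 0 0 0 0"

```text
t: 22.43
tool_pos: [0.5227, -0.1956, 0.0959]
orientation: [3.073, 0.653, -0.0]
force: [0.2, -0.6, -0.2]
opening: 0.0559
```

```bash
python3 - <<'E'
from plant import robot
from h import *
rep(robot)
c=robot.read_camera("wrist");cv2.imwrite("pics/w15.png",c["image"][:,:,::-1])
E
```

```text
t 22.43 jig mm [  54.4675 -301.5275] z 0.0959 yaw 24.00 tilt 0.00 F jig x,y,z 0.3217359994432235 -0.5426578485295411 -0.2326372137078483 M about jigY -0.02416148559343881 open 0.0559
```

View pics/w15.png

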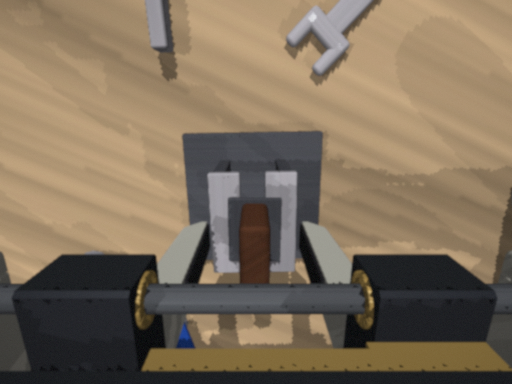

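Fingers are clear on both sides, and the flange sits flat and centred on the rails at about (253,235). Retracting straight up, then back towards the start so the top camera can see.

drive_tool --pt "0.4 0 0 0.4 0 0 0" --pt "0.4 0 0 1.0 0 0 0" --pt "0.4 0 0 2.0 0 0 0" --pt "0.4 0 0 3.2 0 0 0" --pt "0.4 0 0 4.4 0 0 0" --pt "0.4 0 0 5.6 0 0 0" --pt "0.4 -1.2 -0.5 6.4 0 0 0" --pt "0.4 -2.4 -1 6.4 0 0 0" --pt "0.4 -3.6 -1.5 6.4 0 0 0" --pt "0.4 -4.8 -2 6.4 0 0 0" --pt "0.4 -5.5 -2.5 6.4 0 0 0" --pt "0.4 -5.5 -2.5 6.4 0 0 0" --pt "0.4 -5.5 -2.5 6.4 0 0 0" --pt "0.4 -5.5 -2.5 6.4 0 0 0"

```text
t: 23.65
tool_pos: [0.3857, -0.258, 0.2566]
orientation: [3.073, 0.652, 0.002]
force: [-0.7, -0.2, -0.0]
opening: 0.0558
```

```bash
python3 - <<'E'
from plant import robot
from h import *
rep(robot)
c=robot.read_camera("top");i=c["image"][:,:,::-1];cv2.imwrite("pics/t16.png",i)
c=robot.read_camera("scene");j=c["image"][:,:,::-1];cv2.imwrite("pics/s16.png",cv2.resize(j[130:270,150:330],None,fx=4,fy=4,interpolation=cv2.INTER_CUBIC))
cv2.imwrite("pics/t16c.png",cv2.resize(i[150:285,180:370],None,fx=4,fy=4,interpolation=cv2.INTER_CUBIC))
E
```

```text
t 23.65 jig mm [ -63.3607 -395.2027] z 0.2566 yaw 23.97 tilt 0.07 F jig x,y,z -0.6111898047007337 -0.3326353778019209 -0.014019131597257636 M about jigY 0.006890573874840749 open 0.0558
```

View pics/s16.png

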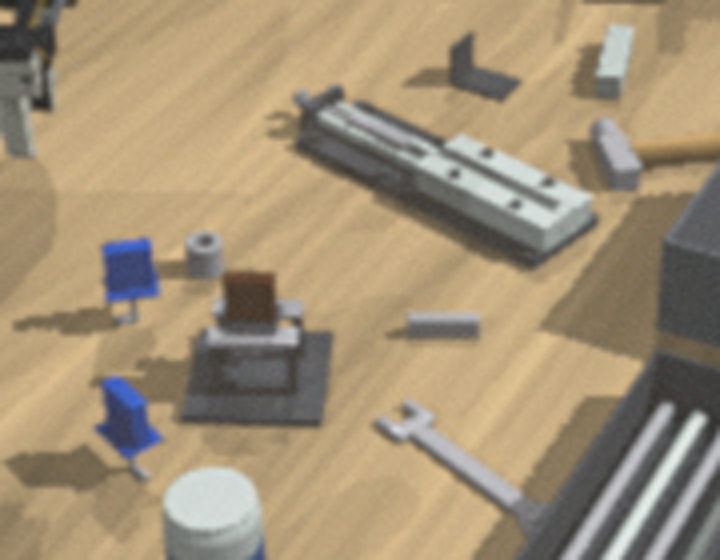

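View pics/t16c.png

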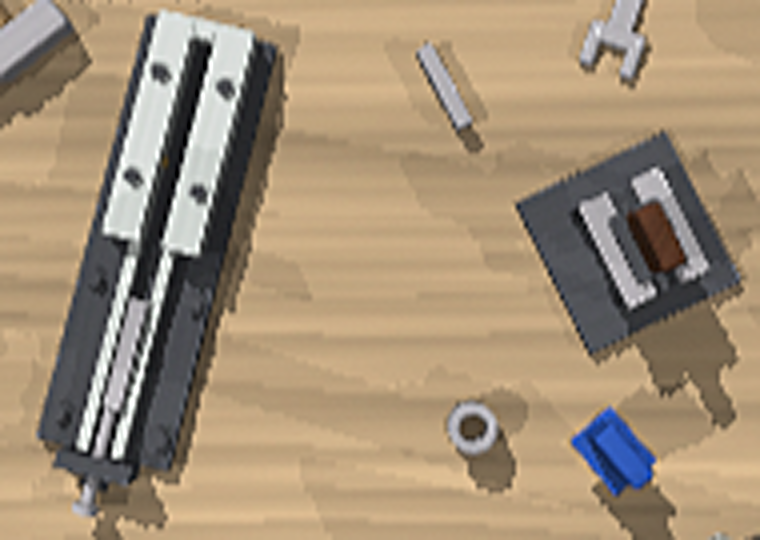

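The pick hangs upright in its stand at about (655,235). The key lies in the run-out at about (110,410)–(138,300), its nose on the screw. The bystanders look where they were. Handing in.

```bash
python3 - <<'E'
from plant import robot
print(robot.close_job())
E
```

```text
the job is handed in; nothing more can be done
None
```

The job is done and handed in at about 24 s, well inside the 64 s limit; no verdict was reported.

- **Picking up:** I took the brown-handled pick from the stand; the two blue look-alikes were left alone.
- **Dragging the key:** I lowered the toe into the slot at jig x = 100 mm and dragged the key off the pad, which took about 1.2–1.5 N. I then pulled it along the run-out in small steps. Contact with the stop screw came with the key's nose near x = −127 mm. The pull read 2 N, then about 5 N; I aimed for 3–4 N, but 5 N is still between the 2 N that seats the key and the 8 N that forces it.
- **Putting back:** I backed the toe out, lifted it clear and hung the pick back in its stand, lowering it until the rails took its weight. Then I opened the gripper and moved the arm away.

The last top and scene pictures show the key's nose on the screw with no visible gap and its tail about 36 mm clear of the block. The pick hangs upright and centred, and the other things in view look where they were.

- **Disagreement:** while creeping, one scene picture put the screw's tip near x = −134 mm, against −127 mm from the top view. The contact agreed with the top view.
- **Not checked:** forces were only sampled between moves, with about 0.7 N of noise, so a brief peak in between would not have shown. I compared the bystanders by eye only, and did not re-check the whole top picture.

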